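Scan the code on a capped specimen stand

ROBOT

A 7-joint arm with a two-finger parallel gripper is mounted at the origin on the work surface. World frame = base frame: x ahead of the robot, y to its left, z up, the work surface at z = 0. Lengths are in m, angles in rad, forces in N, time in s.
With the tool pointing down it reaches from about 0.35 to 0.9 m from the base axis. Payload 8.1 kg.
Tool frame: the origin (TCP) lies at the very end of the fingers, on their centre line; the grasp point (between the pads) lies 19 mm behind it (arm.tcp_to_grasp is the z of the grasp point in the tool frame, in m); z points along the fingers, y is the line along which they close (so a half turn about z gives the same grasp; the last joint's range is limited). The gripper opens to 92 mm and grips with 3 to 60 N. Pads are 19 mm wide; open, the fingers measure 130 mm over their backs; the gripper's body (75 mm by 190 mm) begins 47 mm behind the grasp point.
Start: joints at [1.006, 0.434, 0.025, 1.573, -0.012, 1.134, -0.075], TCP at [0.278, -0.56, 0.227] pointing down, gripper open.
Joint ranges: [-2.62, 2.62], [-0.44, 2.09], [-1.27, 1.32], [0.08, 2.57], [-1.32, 4.46], [0.12, 2], [-2.74, 2.74]. Speed limits (rad/s): [2.22, 2.22, 3.01, 3.01, 3.14, 3.14, 3.14].

INTERFACE

Orientations are given as a rotation vector (axis times angle).
In Python, from cell import readout, vision, sign_off, arm gives the robot as it stands. The module is installed in compiled form; this text tells all that it offers.
- The arm moves only by the shell command python3 -m creep 'ROWS' [FORCE]. ROWS is JSON, a list of rows, each a list of 5 numbers: the shift along the tool's x, y, z in units of 4 cm (1.0 is 4 cm), then the turn about the tool's z in units of 4 degrees (1.0 is 4 degrees), then the opening, from 0 (shut) to 1 (fully open). A call has 1 to 12 rows; each row shifts and turns the commanded pose from where the row before left it, along the tool's axes as they then stand; what a row does not reach is not made up. A row lasts 1/8 s, in which the tool goes at most 62.5 mm and 10.7 degrees, less where a joint would pass 70% of its speed; a pose out of reach is approached as far as the arm can. A call with a number of a shift or a turn outside -1 to 1 is refused whole. A call with a gripper value outside its range is refused whole. The fingers move at their own pace and stop on an object; FORCE is the grip in N (left out, the last holds). Time passes only in rows, so rows that do not move let the fingers close. It gives the time, the measured TCP pose, the force, the opening and the grip force at its end, in the units of the state.
- readout.observe(): the state, without advancing time (a new reading comes with each control period).
- vision.get_image(name): name is "side" or "top"; returns a dict with "pixels" (420x560x3 uint8, blue, green, red), "z_map" (420x560 float32, m along the optical axis (not along the pixel's ray), 0 where there is no reading), "camera_matrix" (3x3 intrinsics, pixels), "k1" (the pictures are not rectified: a ray, as slopes to the right and down, at radius r is drawn at 1 + k1 r^2 times it, then the intrinsics apply), "position" and "rotation" of the camera in the world. Camera axes: x right, y up, looking along -z (the intrinsics and any distortion apply to the point x, -y, -z); pixel columns grow to the right and rows downward; lengths in m; the calibration is good to about 2 mm. A picture is of the moment at which its call begins.
- sign_off(): hands the job in; it is judged then, once.
The state is a dict: "clock": time; "joints": joint angles; "dq": joint speeds; "joint_efforts": joint torques, N m; "position": TCP position; "ee_rot": TCP orientation; "force": force on the tool from outside, world axes, zero at the start; "ft_torque": the same for the moment, N m; "width": opening from 0.0 (shut) to 1.0 (fully open); "gripper_force": force on a finger pad.
Only numpy, scipy, OpenCV 4.12 (cv2) and the standard library are available. Lean on these libraries where they do the work, as an engineer would, in place of code of your own. Each camera call takes 0.05 s, during which the arm holds its last target. There are 200 camera calls.

TASK

Lift the white dust cap off the specimen stand and set it down gently and upright, wholly on the flat grey mat. Then take the hand reader from its round dock, point its nose at the middle of the code label on the stand, square to the sloping label and about 65 mm from it without touching the stand, and hold it steady for two seconds. Finally stand the reader gently upright again, wholly on its dock, leaving the cap on the mat and the specimens, bottle and jar undisturbed.

Things in the scene. Friction and masses are not known exactly. Their poses are not given: they have to be found in the camera images.
- stand: Fixed aluminium specimen stand. Origin: centre of its underside, on the bench. Base plate 112 (x) x 104 (y) x 8; on it a face 80 x 76 sloped 25 degrees, low edge (15 high) towards its own -x, high edge (52 high) towards +x. The cap hides the slope at the start.
- label: Square paper code label 34 x 34, dark cells on white, flat on the middle of the stand's sloped face. Origin: centre of its surface, about 35 above the bench, over the stand's centre. z is its outward normal, leaning 25 degrees from vertical towards the stand's -x (roughly towards the robot); x runs up the slope.
- cap: White box-shaped dust cap, open below, 96 (x) x 92 (y) x 60 high, walls 3, 180 g; a black round upright knob, 24 diameter, stands on the middle of its top (60 to 92 above the rim). Origin: centre of the rim plane (underside), z up. It starts over the slope, rim on the stand's base plate 8 above the bench, 5 clearance all round: lift it straight up 60 or more.
- mat: Fixed flat grey mat 150 x 150 x 4. Origin: centre of its underside, on the bench; its top is 4 above.
- dock: Fixed round grey flat disc, 100 diameter, 10 high, with a small black plug box at its own +x edge. Origin: centre of its underside; the reader stands on its flat top (10 above the bench), no recess.
- reader: Hand code reader, bell-shaped, 115 tall, about 250 g, standing nose down on the dock. Black nose 56 diameter from 0 to 16, tapering to 34 at 42; white round grip 34 diameter from 42 to 106, rounded top. Origin: centre of the nose window (underside); z goes up through the grip; it looks along -z. Grip it from above about 75 above the nose, any yaw.
- puck_a: Loose grey resin-mounted specimen, disc 32 diameter, 20 high, steel centre; origin centre of underside. Leave alone.
- puck_b: Second one, the same as puck_a. Leave alone.
- flask: Loose clear plastic bottle, 52 diameter, 120 high; origin centre of underside. Leave alone.
- jar: Loose amber glass jar, 60 diameter, 60 high; origin centre of underside. Leave alone.
Things that resemble listed ones, but are neither listed nor needed, are in the scene too. There is more than one size of the dock; the job needs the middle-sized. What is shaped like the cap but brown is not meant.

How it is judged:
On the way, in this order (a step that is already met when the one before it is completed fails the run):
1. the dust cap stands upright on the mat, released, while the reader still stands on its dock (horizontal distance between cap and mat below 0.042 m and z of cap in the frame of mat between -0.001 and 0.009 m and angle between cap's own z axis and vertical below 0.1 rad and linear speed of cap below 0.03 m/s and contact force between the fingers and cap below 0.1 N and horizontal distance between reader and dock below 0.025 m and z of reader in the frame of dock below 0.014 m), for 0.2 s.
2. reader aimed and steady for 1.5 s: label centre within 10 mm of its axis (in its x and in its y), nose 45 to 90 mm away, axis within 0.2 rad of the label normal; cap on the mat (x of label in the frame of reader between -0.01 and 0.01 m and y of label in the frame of reader between -0.01 and 0.01 m and z of label in the frame of reader between -0.09 and -0.045 m and angle between the z axis of reader and the z axis of label, either way round below 0.2 rad and linear speed of reader below 0.02 m/s and angular speed of reader below 0.15 rad/s and horizontal distance between cap and mat below 0.042 m and z of cap in the frame of mat between -0.001 and 0.009 m and angle between cap's own z axis and vertical below 0.1 rad and linear speed of cap below 0.03 m/s), for 1.5 s.
At the end, for the whole second after the job is handed in: The cap stands upright (within 0.1 rad) on the mat, its centre within 42 mm of the mat's centre; the reader stands upright (within 0.1 rad) on the top of its dock, within 25 mm of the dock's centre; both at rest (horizontal distance between cap and mat below 0.042 m and z of cap in the frame of mat between -0.001 and 0.009 m and angle between each of cap, reader's own z axis and vertical below 0.1 rad and linear speed of each of cap, reader below 0.03 m/s and horizontal distance between reader and dock below 0.025 m and z of reader in the frame of dock between 0.006 and 0.014 m); the robot touches nothing.
It fails at once if the reader touches the stand or its label (contact force between reader and stand above 1 N).
It fails at once if the reader or the cap is dropped (moves faster than 0.45 m/s with no finger touching it) ((contact force between the fingers and reader below 0.05 N and linear speed of reader above 0.45 m/s) or (contact force between the fingers and cap below 0.05 N and linear speed of cap above 0.45 m/s)).
It fails at once if the reader is slammed onto its dock (faster than 0.25 m/s within 4 mm of its top) (horizontal distance between reader and dock below 0.05 m and z of reader in the frame of dock below 0.014 m and linear speed of reader above 0.25 m/s).
It fails at once if a specimen, the bottle or the jar is moved more than 25 mm (distance of any of puck_a, puck_b, flask, jar from where it was at the start of the episode above 0.025 m).
It also fails if it takes over 67 s, if anything falls off the work surface, if the arm or the gripper's body presses on something with over 40 N, if the wrist force passes 120 N, or if a joint passes its speed limit or range.

## Working session

There is one attempt and no reset: what is moved stays moved. The work goes in short steps, Python scripts to look and compute and a shell command to move; the robot and the scene stay as the last step left them, time stands still between calls to the robot, and variables do not carry over. Pictures are saved under pics/ and viewed, at most 13 in all, crops included, and the job is handed in when it is done.

```bash
mkdir -p pics && cat > h.py <<'E'
import numpy as np, cv2
from cell import readout, vision, arm
def grab(n):
    d=vision.get_image(n); np.savez(f'{n}.npz',**d); return d
def pts(d):
    "world xyz for every pixel (nan where no depth)"
    K=d['camera_matrix']; h,w=d['z_map'].shape
    u,v=np.meshgrid(np.arange(w),np.arange(h))
    a=cv2.undistortPoints(np.stack([u,v],-1).reshape(-1,1,2).astype(np.float64),K,np.array([float(d['k1']),0,0,0])).reshape(h,w,2)
    z=np.where(d['z_map']>0,d['z_map'],np.nan)
    P=np.stack([a[...,0]*z,-a[...,1]*z,-z],-1)
    return P@np.array(d['rotation']).T+np.array(d['position'])
E
python3 - <<'E'
from h import *
s=readout.observe(); print(s, arm.tcp_to_grasp)
for n in('side','top'):
    d=grab(n); cv2.imwrite(f'pics/{n}0.png',d['pixels']); print(n,d['position'],d['rotation'],d['camera_matrix'],d['k1'])
    P=pts(d); print(np.nanpercentile(P[...,2],[2,50,98]))
E
```

```text
{'clock': 0.0, 'joints': array([ 1.00645149,  0.4352415 ,  0.02496263,  1.57413495, -0.01159827,
        1.13400868, -0.07514542]), 'dq': array([-0.00088047,  0.00186073,  0.0009615 , -0.00028054,  0.00104449,
        0.00088926,  0.00059886]), 'joint_efforts': array([ 5.55677889e-04, -6.67837644e+01,  9.85536352e-01, -3.14457214e+01,
       -6.05699373e-02,  4.27664851e-02,  2.11254055e-04]), 'position': array([ 0.27815568, -0.55908965,  0.22591872]), 'ee_rot': array([-3.05675249e+00, -7.18361666e-01,  8.13274450e-04]), 'force': array([-0.39925672, -0.64237863,  1.22318015]), 'ft_torque': array([-0.02016625,  0.02024087, -0.00304378]), 'gripper_force': 0.0, 'width': 1.000799496838571} -0.0188
side [0.47983428 0.69442138 0.50990606] [ 0.07544577 -1.40596067 -2.65307966] [[386.8180887    0.         281.74986146]
 [  0.         386.8180887  214.35039937]
 [  0.           0.           1.        ]] 0.023289921324976516Traceback (most recent call last):
  File "<stdin>", line 5, in <module>
  File "h.py", line 12, in pts
    return P@np.array(d['rotation']).T+np.array(d['position'])
           ~~~~~~~~~~~~~~~~~~~~~~~~~~~^~~~~~~~~~~~~~~~~~~~~~~~
ValueError: operands could not be broadcast together with shapes (420,560) (3,)
```

```bash
sed -i "s/np.array(d\['rotation'\]).T/cv2.Rodrigues(np.array(d['rotation'],float))[0].T/" h.py
python3 - <<'E'
from h import *
for n in('side','top'):
    d=grab(n); cv2.imwrite(f'pics/{n}0.png',d['pixels']); print(n,d['position'],d['rotation'])
    P=pts(d); print(np.nanpercentile(P[...,2],[2,50,98]))
E
```

```text
side [0.47983428 0.69442138 0.50990606] [ 0.07544577 -1.40596067 -2.65307966]
[-0.30098115 -0.00040682  0.3223923 ]
top [0.39364632 0.02322749 0.95304607] [ 0.14370812 -0.12324938 -1.5932357 ]
[-5.37308211e-01  2.47606879e-04  7.17108460e-02]
```

View pics/top0.png

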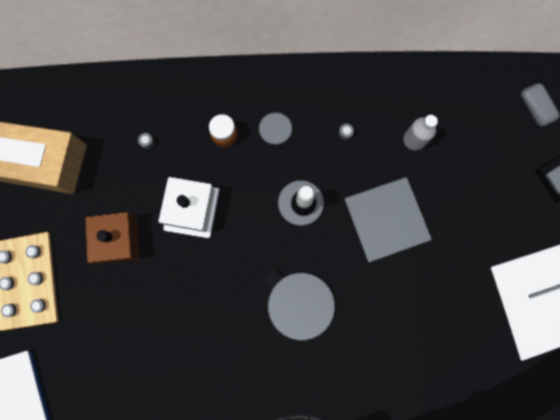

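View pics/side0.png

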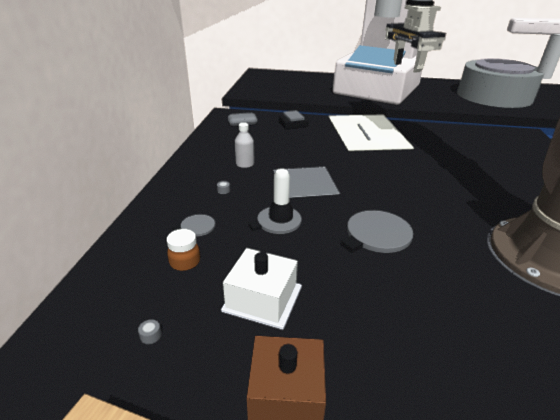

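The top view shows these candidates:
- **Cap:** white at (188,203). The brown lookalike at (108,237) is rejected for its colour.
- **Docks:** large at (301,306), small at (275,128). The middle one at (301,203) has the reader on it, so that is the one meant.
- **Mat:** (388,219).
- **Others:** jar (222,130), flask (420,133), pucks (145,140) and (346,131).

In the side view the cap is at (262,285), the reader at (281,195) and the mat at (307,182). Next I measure each of these and make one enlarged crop.

```bash
python3 - <<'E'
from h import *
D={n:dict(np.load(n+'.npz')) for n in('side','top')}
P={n:pts(D[n]) for n in D}
cv2.imwrite('pics/crop0.png',cv2.resize(D['top']['pixels'][100:360,70:450],None,fx=2,fy=2,interpolation=cv2.INTER_CUBIC))
for n in D: D[n]['hsv']=cv2.cvtColor(D[n]['pixels'],cv2.COLOR_BGR2HSV)
def sel(n,c,r,z0,z1):
    p=P[n]; return (np.hypot(p[...,0]-c[0],p[...,1]-c[1])<r)&(p[...,2]>z0)&(p[...,2]<z1)
def rect(q):
    (c,s,a)=cv2.minAreaRect((q[:,:2]*1000).astype(np.float32)); return np.round(c,1),np.round(s,1),round(a,1)
for name,px in dict(cap=(195,210),knob=(183,201),reader=(306,190),mat=(388,219),dock=(285,210),big=(301,306),small=(275,128),jar=(222,130),flask=(420,133),pa=(145,140),pb=(346,131),brown=(115,245)).items():
    print(name,np.round(P['top'][px[1],px[0]]*1000,1))
c=P['top'][210,195]
for n in D:
    m=sel(n,c,.09,.060,.077); q=P[n][m]; print(n,'captop',m.sum(),np.median(q[:,2])*1000,rect(q))
    m=sel(n,c,.06,.085,.12); q=P[n][m]; print(n,'knob',m.sum(),np.nanmax(q[:,2])*1000,rect(q), q.mean(0)*1000)
    m=sel(n,c,.11,.004,.013); q=P[n][m]; print(n,'plate',m.sum(),np.median(q[:,2])*1000,rect(q))
    d=P['top'][203,301]; 
    m=sel(n,P['top'][210,285],.10,.006,.014); q=P[n][m]; print(n,'dock',m.sum(),np.median(q[:,2])*1000,rect(q),cv2.minEnclosingCircle((q[:,:2]*1000).astype(np.float32)))
    m=sel(n,P['top'][210,285],.10,.06,.16); q=P[n][m]; print(n,'reader',m.sum(),q[:,2].max()*1000,rect(q))
    g=D[n]['pixels'].mean(-1)>50
    m=sel(n,P['top'][219,388],.12,.0015,.008)&g; q=P[n][m]; print(n,'mat',m.sum(),np.median(q[:,2])*1000,rect(q))
E
```

```text
cap [557.1 195.8  69.8]
knob [570.2 213.9 101.7]
reader [579.7 -30.8 127.2]
mat [ 537.1 -217.2    4.4]
dock [562.7   9.2   9.4]
big [355.2 -18.4  15.4]
small [754.5  26.3   4.9]
jar [732.4 140.4  61.2]
flask [ 706.9 -279.6   81.4]
pa [730.8 321.4  20.5]
pb [ 736.9 -132.9   21. ]
brown [489.  365.1  64. ]
side captop 2097 66.89044319391225 (array([575.7, 220.9]), array([94.1, 96.7]), 78.1)
side knob 191 100.95146590928967 (array([575.6, 221.6]), array([21.3, 23.7]), 8.7) [575.04515825 225.19925249  95.49872303]
side plate 664 7.179233219285264 (array([573.9, 221.5]), array([103.9, 111.6]), 79.3)
side dock 638 8.505534621096157 (array([589.8, -16.1]), array([115.3,  92.4]), 2.6) ((591.6631469726562, -17.51537322998047), 60.85353469848633)
side reader 451 125.14528899669791 (array([578.4, -24. ]), array([29.7, 31. ]), 50.2)
side mat 1076 2.733426984632803 (array([ 540.1, -212.1]), array([147.8, 152. ]), 18.5)
top captop 1908 68.12840197028774 (array([574.3, 218. ]), array([94.3, 97. ]), 78.8)
top knob 130 103.70390692544062 (array([574. , 217.7]), array([22.6, 22.8]), 42.9) [572.93916979 216.79038553  98.53461041]
top plate 445 7.787573946630988 (array([560.6, 186.2]), array([196.3, 191.1]), 27.5)
top dock 1019 10.156055139609933 (array([568.3, -13.2]), array([116.6, 144.8]), 80.2) ((564.9772338867188, 2.0868988037109375), 79.63008117675781)
top reader 313 129.10256138224284 (array([576.3, -31.6]), array([33. , 33.2]), 32.4)
top mat 4258 4.34137771666493 (array([ 538.7, -216.8]), array([153.7, 154.2]), 17.5)
```

View pics/crop0.png

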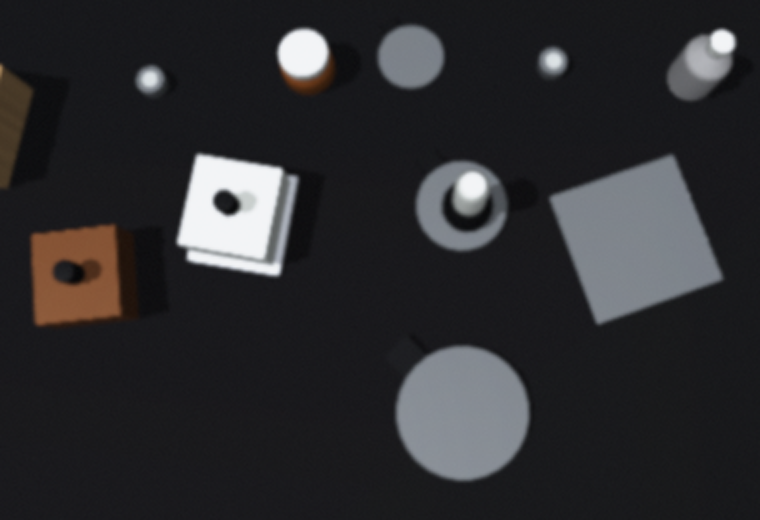

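The crop confirms the white cap at (230,205) and the middle dock, with the reader on it, at (462,205). The brown cap lookalike is at (80,275). The cap top measures about 68 mm and the knob top about 101 mm, both matching the text. First I square the tool to the world axes.

```bash
python3 -m creep '[[0,0,0,0.945,1],[0,0,0,0.945,1],[0,0,0,0.945,1],[0,0,0,0.945,1],[0,0,0,0.945,1],[0,0,0,0.945,1],[0,0,0,0.945,1],[0,0,0,0,1]]' 20
cat >> h.py <<'E'
from scipy.spatial.transform import Rotation as Ro
def to(x,y,z):
    "remaining shift in tool axes, units of 4 cm, and tool yaw (deg) / tilt"
    s=readout.observe(); R=Ro.from_rotvec(s['ee_rot']).as_matrix()
    print('t',round(s['clock'],2),'pos',np.round(s['position'],4),'yaw',np.round(np.degrees(np.arctan2(R[1,0],R[0,0])),1),'tilt',np.round(np.degrees(np.arccos(-R[2,2])),2),'w',round(s['width'],3),'gf',round(s['gripper_force'],1),'F',np.round(s['force'],1))
    print('units',np.round(R.T@(np.array([x,y,z])-s['position'])/.04,2))
E
python3 -c "
from h import *; to(.575,.2195,.13)"
```

```text
clock: 1.15
position: [0.2784, -0.5594, 0.2264]
ee_rot: [-3.141, -0.001, 0.001]
force: [0.6, 0.0, -0.4]
width: 0.999
gripper_force: 0.0
t 1.15 pos [ 0.2784 -0.5594  0.2264] yaw 0.0 tilt 0.03 w 0.999 gf 0.0 F [ 0.6  0.  -0.4]
units [  7.42 -19.47   2.42]
```

```bash
python3 -m creep '[[0.35,-0.9,0,0,1],[0.35,-0.9,0,0,1],[0.35,-0.9,0,0,1],[0.35,-0.9,0,0,1],[0.35,-0.9,0,0,1],[0.35,-0.9,0,0,1],[0.35,-0.9,0,0,1],[0.35,-0.9,0,0,1],[0.35,-0.9,0,0,1],[0.35,-0.9,0,0,1],[0.35,-0.9,0,0,1]]' && python3 -m creep '[[0.35,-0.9,0,0,1],[0.35,-0.9,0,0,1],[0.35,-0.9,0,0,1],[0.35,-0.9,0,0,1],[0.35,-0.9,0.1,0,1],[0.35,-0.9,0.1,0,1],[0.35,-0.9,0.2,0,1],[0.35,-0.9,0.3,0,1],[0.35,-0.9,0.3,0,1],[0.35,-0.9,0.3,0,1],[0,0,0.2,0,1],[0,0,0,0,1]]'; python3 -c "
from h import *; to(.575,.2195,.074)"
```

```text
clock: 2.52
position: [0.4328, -0.1624, 0.2268]
ee_rot: [3.141, 0.003, 0.0]
force: [0.3, -0.2, 0.0]
width: 0.996
gripper_force: 0.0
clock: 4.03
position: [0.5719, 0.1954, 0.1658]
ee_rot: [3.14, 0.001, -0.003]
force: [0.0, 0.5, 0.7]
width: 1.0
gripper_force: 0.0
t 4.03 pos [0.5719 0.1954 0.1658] yaw 0.0 tilt 0.13 w 1.0 gf 0.0 F [0.  0.5 0.7]
units [ 0.08 -0.6   2.29]
```

```bash
python3 -m creep '[[0.08,-0.6,0,0,1],[0,0,0.5,0,1],[0,0,0.5,0,1],[0,0,0.5,0,1],[0,0,0.4,0,1],[0,0,0.3,0,1],[0,0,0.1,0,1],[0,0,0,0,1]]'; python3 -c "
from h import *; to(.575,.2195,.074)
d=grab('side'); cv2.imwrite('pics/side1.png',cv2.resize(d['pixels'][150:400,150:400],None,fx=2,fy=2))"
```

```text
clock: 5.03
position: [0.5759, 0.2205, 0.0748]
ee_rot: [-3.142, 0.0, -0.0]
force: [-0.1, -0.2, -0.4]
width: 0.999
gripper_force: 0.0
t 5.03 pos [0.5759 0.2205 0.0748] yaw -0.0 tilt 0.01 w 0.999 gf 0.0 F [-0.1 -0.2 -0.4]
units [-0.02  0.02  0.02]
```

View pics/side1.png

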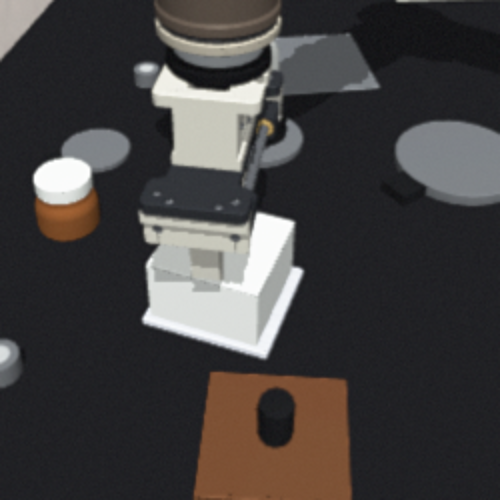

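The crop shows the near finger at (205,265) just in front of the hidden knob, with the fingertips above the cap top. I close the gripper and lift.

```bash
python3 -m creep '[[0,0,0,0,0],[0,0,0,0,0],[0,0,0,0,0],[0,0,0,0,0],[0,0,0,0,0],[0,0,0,0,0],[0,0,-0.1,0,0],[0,0,-0.2,0,0],[0,0,-0.3,0,0],[0,0,-0.4,0,0]]' 30;  python3 -c "
from h import *; to(.575,.2195,.24)"
```

```text
clock: 6.32
position: [0.5757, 0.2204, 0.1157]
ee_rot: [3.142, -0.0, -0.0]
force: [-0.8, 1.6, -1.3]
width: 0.252
gripper_force: 30.0
t 6.33 pos [0.5757 0.2204 0.1157] yaw -0.0 tilt 0.01 w 0.252 gf 30.0 F [-0.8  1.6 -1.3]
units [-0.02  0.02 -3.11]
```

```bash
python3 -m creep '[[0,0,-0.5,0,0],[0,0,-0.5,0,0],[0,0,-0.6,0,0],[0,0,-0.6,0,0],[0,0,-0.5,0,0],[0,0,-0.4,0,0],[0,0.2,0,0,0],[0,0.4,0,0,0],[0,0.6,0,0,0],[0,0.6,0,0,0],[0,0.6,0,0,0],[0,0.6,0,0,0]]' && python3 -m creep '[[-0.1,0.7,0,0,0],[-0.1,0.7,0,0,0],[-0.1,0.7,0,0,0],[-0.1,0.7,0,0,0],[-0.1,0.7,0,0,0],[-0.1,0.7,0,0,0],[-0.1,0.7,0,0,0],[-0.1,0.7,0,0,0],[-0.1,0.7,0,0,0],[0,0.6,0,0,0],[0,0.5,0,0,0],[0,0.3,0,0,0]]';  python3 -c "
from h import *; to(.539,-.2145,.07)"
```

```text
clock: 7.82
position: [0.575, 0.0978, 0.2376]
ee_rot: [3.14, -0.002, -0.003]
force: [0.1, -0.2, -0.9]
width: 0.251
gripper_force: 30.0
clock: 9.32
position: [0.5389, -0.2092, 0.2382]
ee_rot: [3.142, -0.003, -0.002]
force: [-0.7, 0.5, -1.2]
width: 0.252
gripper_force: 30.0
t 9.32 pos [ 0.5389 -0.2092  0.2382] yaw -0.1 tilt 0.06 w 0.252 gf 30.0 F [-0.7  0.5 -1.2]
units [0.01 0.13 4.2 ]
```

```bash
python3 -m creep '[[0,0.1,0.4,0,0],[0,0,0.6,0,0],[0,0,0.6,0,0],[0,0,0.6,0,0],[0,0,0.6,0,0],[0,0,0.5,0,0],[0,0,0.4,0,0],[0,0,0.2,0,0],[0,0,0.1,0,0],[0,0,0.05,0,0],[0,0,0.05,0,0],[0,0,0,0,0]]';  python3 -c "
from h import *; to(.539,-.2145,.071)"
```

```text
clock: 10.82
position: [0.5402, -0.2121, 0.0757]
ee_rot: [3.141, -0.001, 0.002]
force: [-1.5, -0.6, 6.1]
width: 0.25
gripper_force: 30.0
t 10.82 pos [ 0.5402 -0.2121  0.0757] yaw -0.0 tilt 0.09 w 0.25 gf 30.0 F [-1.5 -0.6  6.1]
units [-0.03  0.06  0.12]
```

```bash
python3 -m creep '[[0,0,0,0,0.4],[0,0,0,0,0.7],[0,0,0,0,1],[0,0,0,0,1],[0,0,-0.3,0,1],[0,0,-0.6,0,1],[0,0,-0.9,0,1],[0,0.3,-0.9,0,1],[0,0.8,-0.9,0,1],[0,0.9,-0.6,0,1],[0,0.9,0,0,1],[0,0.9,0,0,1]]';  python3 - <<'E'
from h import *
to(.577,-.029,.2)
D={n:grab(n) for n in('side','top')}
P={n:pts(D[n]) for n in D}
def sel(n,c,r,z0,z1):
    p=P[n]; return (np.hypot(p[...,0]-c[0],p[...,1]-c[1])<r)&(p[...,2]>z0)&(p[...,2]<z1)
def rect(q):
    (c,s,a)=cv2.minAreaRect((q[:,:2]*1000).astype(np.float32)); return np.round(c,1),np.round(s,1),round(a,1)
S=(.575,.2195)
for n in D:
    g=D[n]['pixels'].mean(-1)
    q=P[n][sel(n,(.54,-.212),.08,.056,.075)]; print(n,'captop',len(q),np.median(q[:,2]),rect(q) if len(q) else '')
    q=P[n][sel(n,(.54,-.212),.13,.002,.0075)&(g>50)]; print(n,'mat',rect(q))
    q=P[n][sel(n,S,.08,.003,.075)];  print(n,'stand',rect(q))
    q=P[n][sel(n,S,.025,.015,.06)]
    A=np.c_[q[:,:2]-np.array(S),np.ones(len(q))]; c=np.linalg.lstsq(A,q[:,2],rcond=None)[0]
    print(n,'slope',np.degrees(np.arctan(np.hypot(*c[:2]))),'dir',np.degrees(np.arctan2(c[1],c[0])),'z0',c[2])
    m=sel(n,S,.04,.01,.07); dark=m&(g<110); ys,xs=np.nonzero(m); print('dark px',dark.sum(), P[n][dark].mean(0) if dark.any() else '', rect(P[n][dark]) if dark.any() else '', xs.min(),xs.max(),ys.min(),ys.max())
    q=P[n][sel(n,(.578,-.028),.055,.005,.014)&(g>50)]; print(n,'dock',cv2.minEnclosingCircle((q[:,:2]*1000).astype(np.float32)))
    q=P[n][sel(n,(.578,-.028),.055,.055,.11)]; A=np.c_[q[:,:2],np.ones(len(q))]; b=(q[:,:2]**2).sum(1); c=np.linalg.lstsq(A,b,rcond=None)[0]; print(n,'grip circle',c[:2]/2,np.sqrt(c[2]+(c[:2]**2).sum()/4))
c=np.hstack([cv2.resize(D['top']['pixels'][150:260,140:270],(390,330)),cv2.resize(D['side']['pixels'][220:330,200:330],(390,330))])
cv2.imwrite('pics/lab.png',c)
E
```

```text
clock: 12.32
position: [0.5398, -0.3647, 0.2443]
ee_rot: [3.141, 0.0, 0.002]
force: [0.4, 0.7, 0.9]
width: 0.997
gripper_force: 0.0
t 12.32 pos [ 0.5398 -0.3647  0.2443] yaw 0.0 tilt 0.1 w 0.997 gf 0.0 F [0.4 0.7 0.9]
units [ 0.93 -8.39  1.1 ]
side captop 639 0.062462462147558906 (array([ 541.4, -209.5]), array([96.1, 96.7]), 78.6)
side mat (array([ 539.8, -208.2]), array([150.9, 143.5]), 15.7)
side stand (array([573.9, 220.8]), array([105. , 111.9]), 79.3)
side slope 24.69264989064223 dir -11.038860055600074 z0 0.03492716848645582
dark px 53 [0.58363282 0.2268855  0.02866154] (array([581. , 230.7]), array([53.9, 22.6]), 56.1) 238 284 264 306
side dock ((580.4802856445312, -22.258237838745117), 50.47998809814453)
side grip circle [ 0.57861242 -0.02697796] 0.015396985500382663
top captop 1927 0.06430135200733067 (array([ 538.9, -212.9]), array([92.5, 97.4]), 78.3)
top mat (array([ 539.7, -220.2]), array([153.8, 161.4]), 17.5)
top stand (array([577.9, 219.2]), array([152.9, 151.8]), 66.0)
top slope 24.532579143845005 dir -9.3910781096359 z0 0.03668541858603095
dark px 2 [0.57757476 0.2193504  0.03850385] (array([577.6, 219.4]), array([2., 0.]), 176.2) 171 207 187 225
top dock ((580.2392578125, -25.26148223876953), 51.05299377441406)
top grip circle [ 0.57719926 -0.03199868] 0.017130309084720925
```

View pics/lab.png

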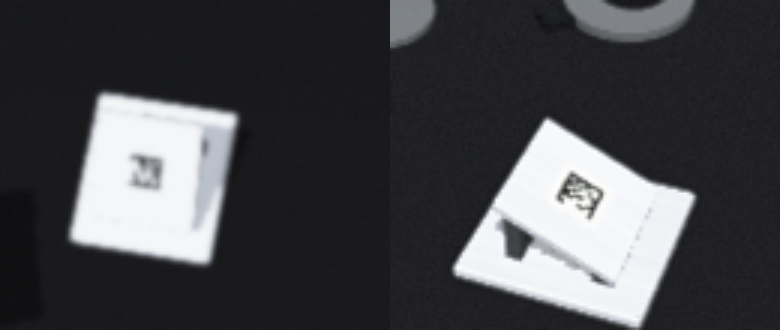

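The cap stands on the mat with its top near 64 mm and its centre within about 3 mm of the mat's. The label is exposed at top px (188.7,207.7) and side px (263.3,285), with the slope about 25° uphill towards yaw −11°.

```bash
python3 - <<'E'
from h import *
for n,u,v in(('top',188.7,207.7),('side',263.3,285)):
    d=dict(np.load(n+'.npz')); P=pts(d); print(n,np.nanmedian(P[int(v)-2:int(v)+4,int(u)-2:int(u)+4].reshape(-1,3),0))
d=None
to(.578,-.0295,.2)
E
```

```text
top [0.56942957 0.21701702 0.03397545]
side [0.57140868 0.22156405 0.03328405]
t 12.43 pos [ 0.5379 -0.3687  0.2433] yaw -0.3 tilt 0.17 w 1.0 gf 0.0 F [-1.4 -0.7 -0.2]
units [ 0.95 -8.49  1.06]
```

```bash
python3 -m creep '[[0.1,-0.5,0,0,1],[0.1,-0.9,0,0,1],[0.1,-0.9,0,0,1],[0.1,-0.9,0,0,1],[0.1,-0.9,0,0,1],[0.1,-0.9,0,0,1],[0.1,-0.9,0,0,1],[0.1,-0.9,0,0,1],[0.1,-0.9,0,0,1],[0,-0.6,0,0.9,1],[0,0,0,0.9,1],[0,0,0,0.95,1]]';  python3 -c "
from h import *; to(.578,-.0295,.067)"
```

```text
clock: 13.92
position: [0.5749, -0.0282, 0.2433]
ee_rot: [-3.126, 0.298, -0.0]
force: [-0.5, -0.8, -0.7]
width: 0.999
gripper_force: 0.0
t 13.93 pos [ 0.5749 -0.0282  0.2433] yaw -10.9 tilt 0.06 w 0.999 gf 0.0 F [-0.5 -0.8 -0.7]
units [0.08 0.02 4.41]
```

```bash
python3 -m creep '[[0.08,0.02,0.5,0,1],[0,0,0.7,0,1],[0,0,0.8,0,1],[0,0,0.8,0,1],[0,0,0.6,0,1],[0,0,0.5,0,1],[0,0,0.3,0,1],[0,0,0.2,0,1],[0,0,0,0,1]]' && python3 -m creep '[[0,0,0,0,0],[0,0,0,0,0],[0,0,0,0,0],[0,0,0,0,0],[0,0,0,0,0],[0,0,0,0,0],[0,0,0,0,0]]' 15;  python3 -c "
from h import *; to(.578,-.0295,.067)"
```

```text
clock: 15.05
position: [0.5785, -0.0324, 0.0668]
ee_rot: [-3.127, 0.3, 0.0]
force: [-0.3, -0.3, 0.4]
width: 0.995
gripper_force: 0.0
clock: 15.92
position: [0.5786, -0.0328, 0.0667]
ee_rot: [-3.127, 0.301, 0.0]
force: [-0.1, 1.8, -0.0]
width: 0.364
gripper_force: 15.0
t 15.93 pos [ 0.5786 -0.0328  0.0667] yaw -11.0 tilt 0.01 w 0.364 gf 15.0 F [-0.1  1.8 -0. ]
units [-0.03 -0.08 -0.01]
```

```bash
python3 -m creep '[[0,0,-0.2,0,0],[0,0,-0.3,0,0],[0,0,-0.3,0,0],[0.3,0,0,0,0],[0.5,0,0,0,0],[0.6,0,0,0,0],[0.6,0,0,0,0],[0.4,0,0,0,0],[0,0,0.3,0,0],[0,0,0.3,0,0],[0,0,0.2,0,0],[0,0,0.1,0,0]]' 15;  python3 -c "
from h import *; to(.58,-.0295,.0627)
d=grab('side'); cv2.imwrite('pics/s3.png',cv2.resize(d['pixels'][80:280,180:380],None,fx=2.5,fy=2.5))"
```

```text
clock: 17.42
position: [0.6721, -0.0512, 0.0618]
ee_rot: [3.127, -0.301, -0.002]
force: [-0.2, 0.5, -2.7]
width: 0.368
gripper_force: 15.0
t 17.43 pos [ 0.6721 -0.0512  0.0618] yaw -11.0 tilt 0.08 w 0.368 gf 15.0 F [-0.2  0.5 -2.7]
units [-2.36 -0.09 -0.02]
```

View pics/s3.png

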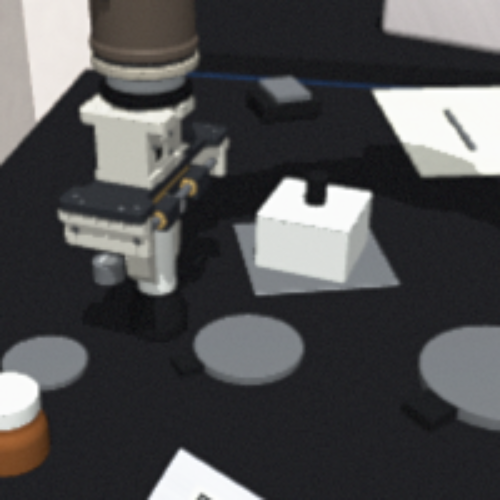

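The reader is held upright with its nose at about (140,310). The dock is at (248,348) and its plug at (187,363) lies clear of the push line. The moves can't tilt the tool, so I pivot the reader in the grip by pushing its nose against the fixed dock rim.

```bash
python3 -m creep '[[-0.15,0,0,0,0],[-0.15,0,0,0,0],[-0.15,0,0,0,0],[-0.1,0,0,0,0],[-0.1,0,0,0,0],[0,0,0,0,0]]' 10;  cat >> h.py <<'E'
def axis(tcp,n='side'):
    d=grab(n); P=pts(d); p=P.reshape(-1,3); g=d['pixels'].reshape(-1,3).astype(int)
    m=(np.abs(p-tcp-np.array([0,0,-.0])).max(1)<.1)
    return d,p[m],g[m]
E
python3 -c "
from h import *; to(.58,-.0295,.0627)
d=grab('side'); cv2.imwrite('pics/s4.png',np.vstack([cv2.resize(d['pixels'][150:250,210:370],None,fx=4,fy=4)]))"
```

```text
clock: 18.23
position: [0.6475, -0.0465, 0.063]
ee_rot: [3.127, -0.301, 0.001]
force: [2.8, -0.4, -0.4]
width: 0.362
gripper_force: 10.0
t 18.23 pos [ 0.6475 -0.0465  0.063 ] yaw -11.0 tilt 0.04 w 0.362 gf 10.0 F [ 2.8 -0.4 -0.4]
units [-1.74 -0.09  0.01]
```

View pics/s4.png

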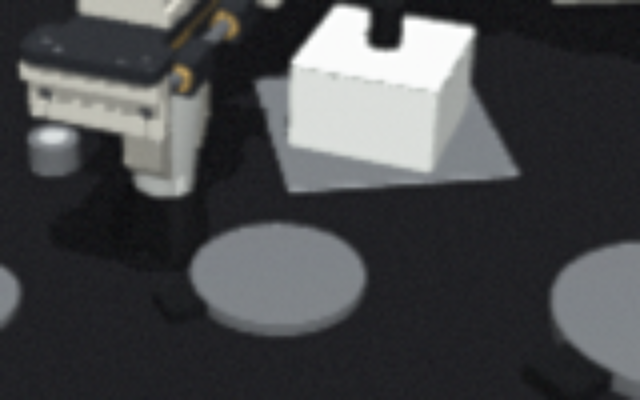

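The nose is against the dock rim with a 2.8 N reaction, and the grip is starting to lean. I push further, then lift and measure the tilt.

```bash
python3 -m creep '[[-0.15,0,0,0,0],[-0.15,0,-0.01,0,0],[-0.15,0,-0.02,0,0],[0,0,0,0,0]]' 10; python3 -m creep '[[0.05,0,-0.1,0,0],[0.2,0,-0.4,0,0],[0,0,-0.6,0,0],[0,0,-0.8,0,0],[0,0,-0.8,0,0],[0,0,-0.6,0,0],[0,0,-0.3,0,0],[0,0,0,0,0]]' 30;  python3 - <<'E'
from h import *
to(.58,-.0295,.0627)
s=readout.observe(); t=s['position']; R=Ro.from_rotvec(s['ee_rot']).as_matrix()
for n in('side','top'):
    d=grab(n); p=pts(d); q=(p-t)@R; z=q[...,2]; m=(np.abs(q[...,0])<.08)&(np.abs(q[...,1])<.035)&(z>.004)&(z<.075)
    g=d['pixels'].mean(-1); Q=q[m]; G=g[m]; np.save(n+'_q.npy',np.c_[Q,G])
    for z0 in np.arange(.0,.075,.006):
        k=(Q[:,2]>=z0)&(Q[:,2]<z0+.006)
        if k.sum()>5: print(n,round(z0,3),k.sum(),'x',np.round(np.percentile(Q[k,0],[2,50,98])*1000,1),'y',np.round(np.percentile(Q[k,1],[2,98])*1000,1),'g',round(G[k].mean()))
    ys,xs=np.nonzero(m); print(n,xs.min(),xs.max(),ys.min(),ys.max())
    if n=='side': c=d['pixels'][max(0,ys.min()-40):ys.max()+25,xs.min()-40:xs.max()+40]; cv2.imwrite('pics/s5.png',cv2.resize(c,None,fx=4,fy=4)); print(c.shape)
E
```

```text
clock: 18.77
position: [0.6287, -0.0427, 0.0638]
ee_rot: [3.127, -0.301, -0.002]
force: [0.7, -0.2, -1.8]
width: 0.362
gripper_force: 10.0
clock: 19.77
position: [0.6397, -0.0446, 0.2082]
ee_rot: [-3.127, 0.301, -0.001]
force: [0.3, -0.3, -3.2]
width: 0.366
gripper_force: 30.0
t 19.77 pos [ 0.6397 -0.0446  0.2082] yaw -11.0 tilt 0.03 w 0.366 gf 30.0 F [ 0.3 -0.3 -3.2]
units [-1.54 -0.09  3.64]
side 0.0 14 x [-3.4 13.5 25.5] y [-19.2  -7.8] g 154
side 0.006 45 x [-5.5  7.8 29.6] y [-18.8  -2.6] g 136
side 0.012 64 x [-3.  14.  35.6] y [-21.2  -3.5] g 70
side 0.018 65 x [-2.3 14.1 39.8] y [-25.    1.4] g 23
side 0.024 81 x [-2.  16.7 43.5] y [-26.6  -1.1] g 19
side 0.03 79 x [-2.6 16.7 44.9] y [-28.6  -1.7] g 19
side 0.036 78 x [-2.  14.6 46.1] y [-30.8   2. ] g 19
side 0.042 65 x [-3.2 12.2 47.4] y [-29.5   3.4] g 19
side 0.048 61 x [-2.  13.8 39.9] y [-30.3  -3.7] g 24
side 0.054 28 x [ 0.   7.4 21.6] y [-28.8  -2.3] g 48
side 230 256 131 158
(92, 106, 3)
top 0.018 11 x [-3.8 -3.   0.4] y [-11.4   7.3] g 62
top 0.024 19 x [-4.2 -3.   2.3] y [-14.4  10.8] g 40
top 0.03 18 x [-5.  -3.1  1.5] y [-14.6  11.5] g 20
top 0.036 24 x [-5.  -3.5  1.5] y [-17.1  12.7] g 16
top 0.042 14 x [-5.8 -3.8  1.6] y [-17.2  10.1] g 19
top 304 320 149 157
```

View pics/s5.png

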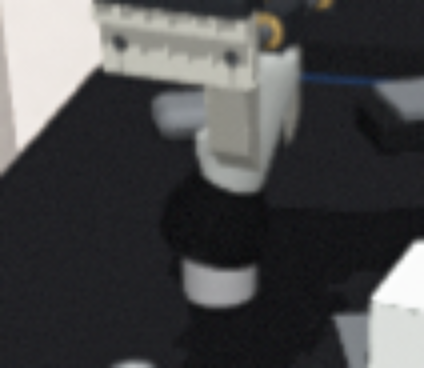

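The reader has pivoted: its nose at (215,220) swings away from the robot and its top leans towards it. I fit the reader's profile to the depth points to get the tilt and the aim move.

```bash
cat > fit.py <<'E'
from h import *
from scipy.optimize import least_squares
def fit():
    "reader pose in tool frame from side depth: nose origin o and axis a (up)"
    s=readout.observe(); t=s['position']; R=Ro.from_rotvec(s['ee_rot']).as_matrix()
    q=(pts(grab('side'))-t)@R
    m=(q[...,0]>-.03)&(q[...,0]<.06)&(np.abs(q[...,1])<.04)&(q[...,2]>.012)&(q[...,2]<.075); Q=q[m]
    def ax(p):
        a=np.array([-np.tan(p[0]),np.tan(p[1]),-1]); a/=np.linalg.norm(a)
        return np.array([p[2],p[3],-.0188])-p[4]*a, a     # p4: grasp height above nose
    def res(p):
        o,a=ax(p); d=Q-o; h=d@a; r=np.linalg.norm(d-h[:,None]*a,axis=1)
        side=r-np.interp(h,[0,.016,.042,.106],[.028,.028,.017,.017])
        e=np.where(h<0,np.hypot(h,np.maximum(r-.028,0)),side)
        return np.r_[e, .3*np.array([p[1]*.1,p[2],p[4]-.076])]
    f=least_squares(res,[.35,0,0,0,.076],loss='soft_l1',f_scale=.002)
    o,a=ax(f.x); print('n',len(Q),'tilt deg',np.round(np.degrees(f.x[:2]),1),'off mm',np.round(f.x[2:]*1000,1),'rms',np.sqrt(np.mean(f.fun**2))*1000)
    return o,a,R,t
def aim(L=(.5725,.2195,.0345),yaw=-11.,dist=.065):
    o,a,R,t=fit(); L=np.array(L)
    d=np.radians(yaw); n=np.array([-np.sin(np.radians(25))*np.cos(d),-np.sin(np.radians(25))*np.sin(d),np.cos(np.radians(25))])
    aw=R@a; ow=R@o+t; w=L-ow
    print('nose',np.round(ow,4),'angle to normal',np.degrees(np.arccos(aw@n)),'label depth',w@aw,'lateral mm (world)',np.round((w-(w@aw)*aw)*1000,1))
    print('TCP target',np.round(L+dist*aw-R@o,4)); to(*(L+dist*aw-R@o))
E
python3 -c "from fit import *; aim()"
```

```text
n 517 tilt deg [19.3 -0.6] off mm [ 2.9 -1.9 76.8] rms 1.2234010521778638
nose [ 0.6668 -0.049   0.153 ] angle to normal 5.850499254162657 label depth -0.06206752533117523 lateral mm (world) [-114.2  273.1  -59.9]
TCP target [0.5238 0.2285 0.1497]
t 19.93 pos [ 0.6387 -0.0448  0.2065] yaw -11.0 tilt 0.14 w 0.365 gf 30.0 F [ 0.1 -0.3 -2.8]
units [-4.12 -6.16  1.43]
```

```bash
python3 -m creep '[[-0.2,-0.3,0,0,0],[-0.4,-0.6,0,0,0],[-0.5,-0.7,0,0,0],[-0.5,-0.8,0,0,0],[-0.5,-0.8,0,0,0],[-0.5,-0.8,0,0,0],[-0.5,-0.8,0,0,0],[-0.5,-0.7,0,0,0],[-0.4,-0.5,0.2,0,0],[-0.1,-0.2,0.4,0,0],[0,0,0.4,0,0],[0,0,0,0,0]]';  python3 -c "from fit import *; aim()"
```

```text
clock: 21.42
position: [0.5254, 0.2279, 0.1658]
ee_rot: [3.124, -0.304, -0.004]
force: [0.4, -0.0, -1.3]
width: 0.361
gripper_force: 30.0
n 858 tilt deg [19.  -0.5] off mm [ 2.9 -1.3 76.6] rms 0.8029958147723839
nose [0.5527 0.223  0.1121] angle to normal 6.164753303281884 label depth -0.07994916603178309 lateral mm (world) [-5.4  2.4 -2. ]
TCP target [0.5247 0.2292 0.1497]
t 21.48 pos [0.526  0.2282 0.1668] yaw -11.1 tilt 0.13 w 0.36 gf 30.0 F [-0.3 -0.5 -2. ]
units [-0.04 -0.02  0.43]
```

```bash
python3 -m creep '[[-0.05,-0.04,0.2,0,0],[0,0,0.2,0,0],[0,0,0,0,0],[0,0,0,0,0]]';  python3 -c "
from fit import *; aim((.572,.2205,.0345))
c=dict(np.load('side.npz'))['pixels'][170:320,200:360]; cv2.imwrite('pics/s6.png',cv2.resize(c,None,fx=3.5,fy=3.5))"
```

```text
clock: 21.98
position: [0.5244, 0.2319, 0.152]
ee_rot: [-3.127, 0.301, -0.0]
force: [0.6, -0.2, -2.1]
width: 0.364
gripper_force: 30.0
n 849 tilt deg [19.2 -0.6] off mm [ 2.8 -1.4 76.7] rms 0.7893374470269715
nose [0.552  0.2271 0.0984] angle to normal 5.831540391297752 label depth -0.06725401564804621 lateral mm (world) [-1.5 -1.7 -0.4]
TCP target [0.5236 0.23   0.1495]
t 22.02 pos [0.5245 0.2319 0.1521] yaw -11.0 tilt 0.02 w 0.361 gf 30.0 F [ 0.3  0.  -2.6]
units [-0.01  0.05  0.07]
```

View pics/s6.png

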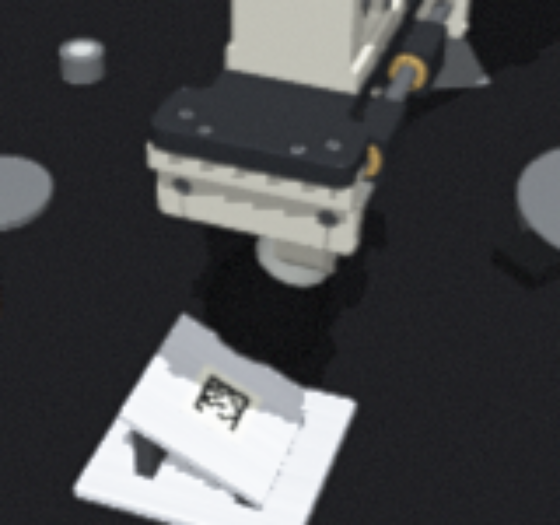

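The nose at (265,300) points at the label at (222,398) with clear space between them. The fit gives 67 mm distance, 6° off square and under 3 mm lateral error. I hold here.

```bash
python3 -m creep '[[0,0.03,0.03,0,0],[0,0,0,0,0],[0,0,0,0,0],[0,0,0,0,0],[0,0,0,0,0],[0,0,0,0,0],[0,0,0,0,0],[0,0,0,0,0],[0,0,0,0,0],[0,0,0,0,0],[0,0,0,0,0],[0,0,0,0,0]]' && python3 -m creep '[[0,0,0,0,0],[0,0,0,0,0],[0,0,0,0,0],[0,0,0,0,0],[0,0,0,0,0],[0,0,0,0,0],[0,0,0,0,0],[0,0,0,0,0],[0,0,0,0,0],[0,0,0,0,0],[0,0,0,0,0]]'; python3 -c "from fit import *; aim((.572,.2205,.0345)); s=readout.observe(); print(np.abs(s['dq']).max())"
```

```text
clock: 23.52
position: [0.524, 0.2307, 0.1507]
ee_rot: [3.127, -0.301, 0.0]
force: [-0.2, 0.5, -2.7]
width: 0.361
gripper_force: 30.0
clock: 24.9
position: [0.524, 0.2307, 0.1507]
ee_rot: [3.127, -0.301, 0.0]
force: [-0.0, 0.1, -2.5]
width: 0.359
gripper_force: 30.0
n 849 tilt deg [19.1 -0.4] off mm [ 2.8 -1.3 76.7] rms 0.7924347764108898
nose [0.5516 0.226  0.097 ] angle to normal 5.8770221319576095 label depth -0.06598520344899181 lateral mm (world) [-0.8 -0.9 -0.2]
TCP target [0.5236 0.2297 0.1496]
t 24.95 pos [0.524  0.2307 0.1507] yaw -11.0 tilt 0.0 w 0.366 gf 30.0 F [ 0.6 -0.3 -2.1]
units [-0.01  0.03  0.03]
0.0024223046569175283
```

The hold is complete. I lift clear and return above the dock, then roll the reader upright about its low rim.

```bash
python3 -m creep '[[0,0,-0.3,0,0],[0,0,-0.5,0,0],[0,0,-0.4,0,0],[0,0.4,0,0,0],[0.1,0.7,0,0,0],[0.2,0.8,0,0,0],[0.2,0.8,0,0,0],[0.2,0.8,0,0,0],[0.2,0.8,0,0,0],[0.2,0.7,0,0,0],[0.2,0.5,0,0,0],[0.1,0.3,0,0,0]]';  python3 -c "from fit import *; to(.5515,-.0229,.08)"
```

```text
clock: 26.45
position: [0.5339, -0.01, 0.1982]
ee_rot: [3.126, -0.305, -0.002]
force: [0.0, 0.8, -2.7]
width: 0.361
gripper_force: 30.0
t 26.45 pos [ 0.5339 -0.01    0.1982] yaw -11.1 tilt 0.07 w 0.361 gf 30.0 F [ 0.   0.8 -2.7]
units [0.5  0.23 2.95]
```

```bash
python3 -m creep '[[0.3,0.1,0.3,0,0],[0.2,0.1,0.5,0,0],[0,0,0.6,0,0],[0,0,0.6,0,0],[0,0,0.5,0,0],[0,0,0.25,0,0],[0,0,0.1,0,0],[0,0,0,0,0]]';  python3 -c "
from fit import *; o,a,R,t=fit(); print('nose',R@o+t); to(.5515,-.0229,.072)"
```

```text
clock: 27.45
position: [0.5531, -0.0192, 0.0848]
ee_rot: [-3.127, 0.301, -0.0]
force: [-0.5, 0.8, -2.4]
width: 0.362
gripper_force: 30.0
n 497 tilt deg [15.6 -4.4] off mm [ 6.8 -7.5 82.2] rms 5.36611291908892
nose [ 0.58164544 -0.02325782  0.02468763]
t 27.5 pos [ 0.5533 -0.0193  0.0852] yaw -11.0 tilt 0.05 w 0.36 gf 30.0 F [ 0.3 -0.1 -2.1]
units [-0.03  0.1   0.33]
```

```bash
python3 -m creep '[[0,0.1,0.1,0,0],[0,0,0.1,0,0],[0,0,0.05,0,0],[0,0,0.05,0,0],[0,0,0,0,0]]' 12;  python3 -c "
from fit import *; to(.578,-.028,.067)"
```

```text
clock: 28.12
position: [0.552, -0.0233, 0.0726]
ee_rot: [3.127, -0.301, -0.0]
force: [0.4, -0.9, -2.8]
width: 0.367
gripper_force: 12.0
t 28.12 pos [ 0.552  -0.0233  0.0726] yaw -11.0 tilt 0.01 w 0.367 gf 12.0 F [ 0.4 -0.9 -2.8]
units [ 0.66 -0.01  0.14]
```

```bash
python3 -m creep '[[0,0,0.03,0,0],[0,0,0.03,0,0],[0,0,0,0,0]]' 10;  python3 -c "
from fit import *; to(.578,-.028,.067)"
```

```text
clock: 28.5
position: [0.5526, -0.0233, 0.0709]
ee_rot: [-3.127, 0.301, -0.002]
force: [-1.6, 0.4, 3.8]
width: 0.364
gripper_force: 10.0
t 28.5 pos [ 0.5526 -0.0233  0.0709] yaw -11.0 tilt 0.06 w 0.364 gf 10.0 F [-1.6  0.4  3.8]
units [ 0.65 -0.01  0.1 ]
```

```bash
python3 -m creep '[[0.1,0,0.005,0,0],[0.1,0,0.01,0,0],[0.1,0,0.015,0,0],[0.1,0,0.02,0,0],[0.1,0,0.02,0,0],[0,0,0,0,0]]' 8;  python3 -c "
from fit import *; to(.578,-.028,.067)"
```

```text
clock: 29.25
position: [0.5721, -0.0272, 0.0673]
ee_rot: [-3.127, 0.301, -0.001]
force: [0.4, -0.3, 0.2]
width: 0.363
gripper_force: 8.0
t 29.25 pos [ 0.5721 -0.0272  0.0673] yaw -11.0 tilt 0.02 w 0.363 gf 8.0 F [ 0.4 -0.3  0.2]
units [ 0.15 -0.01  0.01]
```

```bash
python3 -m creep '[[0.08,0,0.02,0,0],[0.07,0,0.02,0,0],[0,0,0,0,0]]' 6;  python3 -c "
from fit import *; to(.578,-.028,.067)
d=grab('side'); c=d['pixels'][130:250,220:380]; cv2.imwrite('pics/s7.png',cv2.resize(c,None,fx=4,fy=4))"
```

```text
clock: 29.62
position: [0.5777, -0.0283, 0.0657]
ee_rot: [3.127, -0.301, -0.0]
force: [0.3, -0.4, -1.0]
width: 0.368
gripper_force: 6.0
t 29.62 pos [ 0.5777 -0.0283  0.0657] yaw -11.0 tilt 0.01 w 0.368 gf 6.0 F [ 0.3 -0.4 -1. ]
units [ 0.01 -0.01 -0.03]
```

View pics/s7.png

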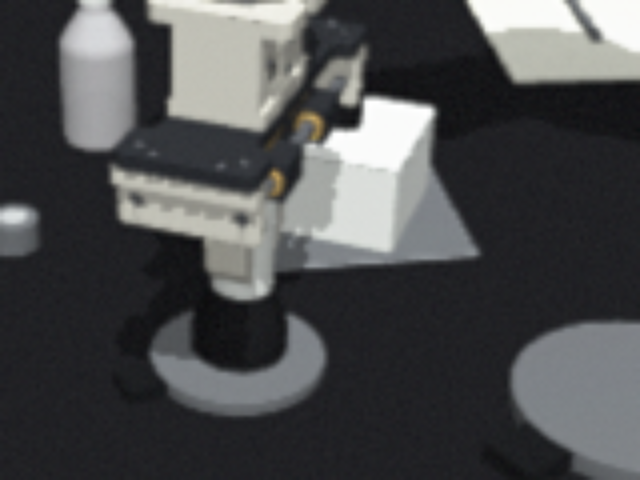

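The reader stands on the dock with its nose base at about (240,350) and looks nearly upright. I lower the grip force so it settles, then release and retreat upward.

```bash
python3 -m creep '[[0,0,0.02,0,0],[0,0,0,0,0],[0,0,0,0,0],[0,0,0,0,0.45],[0,0,0,0,0.6],[0,0,0,0,1],[0,0,0,0,1],[0,0,0,0,1]]' 3 && python3 -m creep '[[0,0,-0.2,0,1],[0,0,-0.4,0,1],[0,0,-0.7,0,1],[0,0,-0.9,0,1],[0,0,-0.9,0,1],[0,0,-0.9,0,1],[-0.5,0,-0.5,0,1],[-0.9,0,0,0,1],[-0.9,0,0,0,1],[-0.9,0,0,0,1],[-0.5,0,0,0,1],[0,0,0,0,1]]';  python3 - <<'E'
from fit import *
to(.578,-.028,.067)
from scipy.optimize import least_squares
for n in('side','top'):
    d=grab(n); P=pts(d)
    def sel(c,r,z0,z1): return P[(np.hypot(P[...,0]-c[0],P[...,1]-c[1])<r)&(P[...,2]>z0)&(P[...,2]<z1)]
    if n=='side':
        Q=sel((.58,-.027),.045,.016,.12)
        def res(p):
            a=np.array([p[0],p[1],1]); a/=np.linalg.norm(a); o=np.array([p[2],p[3],.01]); v=Q-o; h=v@a; r=np.linalg.norm(v-h[:,None]*a,axis=1)
            return r-np.interp(h,[0,.016,.042,.106],[.028,.028,.017,.017])
        f=least_squares(res,[0,0,.58,-.027],loss='soft_l1',f_scale=.002); print('reader tilt deg',np.degrees(f.x[:2]),'at',f.x[2:])
    q=sel((.58,-.027),.05,.06,.14); print(n,'reader top z',q[:,2].max() if len(q) else None)
    q=sel((.54,-.212),.08,.056,.075)
    if len(q): print(n,'cap',cv2.minAreaRect((q[:,:2]*1000).astype(np.float32)),np.median(q[:,2]))
c=d=dict(np.load('side.npz'))['pixels']; cv2.imwrite('pics/end.png',c)
E
```

```text
clock: 30.68
position: [0.5775, -0.0283, 0.0651]
ee_rot: [3.127, -0.301, -0.0]
force: [-0.1, -0.5, 0.4]
width: 0.837
gripper_force: 0.0
clock: 32.17
position: [0.4315, 0.0002, 0.2465]
ee_rot: [3.127, -0.3, 0.003]
force: [0.5, -0.2, -0.0]
width: 0.998
gripper_force: 0.0
t 32.17 pos [4.315e-01 2.000e-04 2.465e-01] yaw -11.0 tilt 0.1 w 0.998 gf 0.0 F [ 0.5 -0.2 -0. ]
units [ 3.72 -0.    4.49]
reader tilt deg [ 0.06552705 -0.05911394] at [ 0.58165923 -0.02808861]
side reader top z 0.12545503591250667
side cap ((541.717529296875, -208.80435180664062), (94.38299560546875, 96.39408874511719), 78.96965789794922) 0.06242575045735274
top reader top z None
top cap ((538.0492553710938, -215.94448852539062), (86.11046600341797, 97.00515747070312), 78.49872589111328) 0.06431462870882781
```

View pics/end.png

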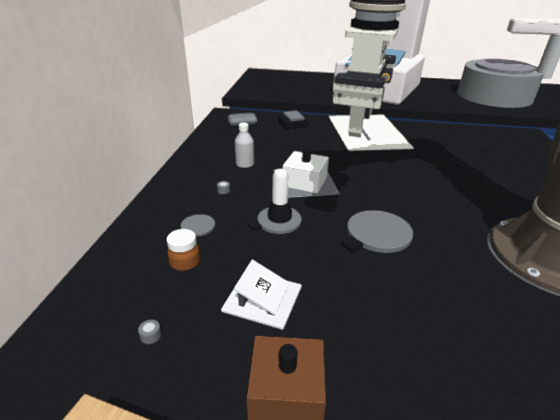

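The reader is upright at (280,195) on its dock, tilted about 0.1° and roughly 4 mm from the dock's centre. The cap is upright on the mat at (307,172), the pucks, flask and jar haven't moved, and the arm is clear.

```bash
python3 -c "from cell import sign_off; print(sign_off())"
```

```text
the job is handed in; nothing more can be done
None
```

The job is handed in at about 32 s: the cap is upright on the mat, the label was read square to within about 6° from about 66 mm for over 2 s, and the reader is upright on its dock with nothing else disturbed; the judge's verdict was not shown.

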